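Bring the pens round on the desk organiser

ROBOT

A 6-joint arm with a two-finger parallel gripper is mounted at the origin on the work surface. World frame = base frame: x ahead of the robot, y to its left, z up, the work surface at z = 0. Lengths are in mm, angles in rad, forces in N, time in s.
With the tool pointing down it reaches from about 275 to 750 mm from the base axis. Payload 10.2 kg.
Tool frame: the origin (TCP) lies between the finger pads; the fingertips stand 17 mm ahead of it and the grasp point (between the pads) lies 2 mm behind it (tips_ahead is the distance from the TCP to the fingertips, in mm); z points along the fingers, y is the line along which they close (so a half turn about z gives the same grasp; the last joint's range is limited). The gripper opens to 85 mm and grips with 20 to 120 N. Pads are 22 mm wide; open, the fingers measure 114 mm over their backs; the gripper's body (76 mm by 85 mm) begins 54 mm behind the grasp point. The pads swing forward as they close: fully open they stand 13 mm farther back than shut.
Start: joints at [0.951, 0.313, 1.498, -0, 1.331, -0.223], TCP at [202.909, 484.21, 228.294] pointing down, gripper open.
Joint ranges: [-2.94, 2.94], [-0.97, 2.17], [0.19, 2.56], [-1.23, 4.37], [0.02, 3.11], [-2.88, 2.88]. Speed limits (rad/s): [2.39, 2.39, 3.01, 3.14, 3.14, 3.14].

INTERFACE

Orientations are given as a unit quaternion [w, x, y, z].
In Python, from rig import sense, capture, finish_job, boxes_of, tips_ahead gives the robot as it stands.
- The arm moves only by the tool drive_tool, never from a script. Its argument "commands" is text: rows parted by semicolons, each of 7 numbers parted by spaces: the shift along the world's x, y, z in units of 0.1 m (1.0 is 0.1 m), then the turn, a rotation vector about the world's x, y, z in units of pi/4 rad (1.0 is pi/4 rad), then the opening in per cent of the stroke, from 0 (shut) to 100 (fully open). A call has 1 to 20 rows; each row shifts and turns the commanded pose from where the row before left it; what a row does not reach is not made up. A row lasts 1/12 s, in which the tool goes at most 41.7 mm and 7.16 degrees, less where a joint would pass 70% of its speed; a pose out of reach is approached as far as the arm can. A call with a number of a shift or a turn outside -1 to 1 is refused whole. A call with a gripper value outside its range is refused whole. The fingers move at their own pace and stop on an object; "force" is the grip in N (left out, the last holds). Time passes only in rows, so rows that do not move let the fingers close. It gives the time, the measured TCP pose, the force, the opening and the grip force at its end, in the units of the state.
- sense(): the state, without advancing time (a new reading comes with each control period).
- capture(name): name is "side" or "top"; returns a dict with "pixels" (420x560x3 uint8, blue, green, red), "fov_y" (degrees; the focal length in pixels is half the picture's height over the tangent of half this angle, whatever the lens; pixels are square), "cx", "cy" (the principal point, pixels), "position" and "attitude" of the camera in the world. Camera axes: x right, y down, z forward; pixel columns grow to the right and rows downward; lengths in mm; the calibration is good to about 2 mm. A picture is of the moment at which its call begins. There is no depth.
- finish_job(): hands the job in; it is judged then, once.
Trained networks look in a picture, given as the dict that the camera call returned (one of the last four; its "shot" number tells which), for a name from the list of things; names that differ only in an ending like _2 or _b are one class to them, and where a whole thing is asked for, a point or a joint stands for the part that bears it (a point fixed in the world has none). Each returns a list of dicts, best first, with "confidence" (0 to 1); they miss things now and then, are a little off and sometimes report something else, mostly with a low value. They report only what shows in the picture. A call takes as long as a camera call.
- boxes_of(picture, name): "position" ([column, row] in pixels, amid what is visible of it).
The state is a dict: "time_s": time; "joints": joint angles; "dq": joint speeds; "tau": joint torques, N m; "eef_pos": TCP position; "ee_rot": TCP orientation; "force": force on the tool from outside, world axes, zero at the start; "wrist_torque": the same for the moment, N m; "grip_width": opening from 0.0 (shut) to 1.0 (fully open); "grip_force": force on a finger pad.
Only numpy, scipy, OpenCV 4.12 (cv2) and the standard library are available. Lean on these libraries where they do the work, as an engineer would, in place of code of your own. Each camera call takes 0.05 s, during which the arm holds its last target. There are 200 camera calls.

TASK

Turn the round desk organiser that carries the pen pot until its upright wooden peg, the handle, stands in line with the wooden tongue that sticks out of its base and the platter clicks home there, so that the pens face the chair. Let go of it, and leave the matching turntable with the cactus as it is.

Things in the scene. Friction and masses are not known exactly. Their poses are not given: they have to be found in the camera images.
- organiser (a joint): turn (rad) of the organiser's platter, growing anticlockwise seen from above; 0 = peg in line with the base's tongue. Starts at -1.6 to -0.7, so turn it anticlockwise; range -1.9 to 1.2. Its one click stop is at 0: a sprung roller centres it from within about 0.12 rad and takes 2 to 3 N at the peg to turn into or out of. Elsewhere light friction (1 N at the peg) holds it where it is left
- organiser_grip (a point): on the axis of the organiser's upright round wooden peg (16 mm across, top 152 mm above the desk), 130 mm above the desk. It turns with the platter, 88 mm from its axis. Low trays beside it reach 72 mm; across the axis from it a grey pen pot (68 mm across) reaches 128 mm, its four pens 185 mm above the desk
- organiser_axis (a point): centre of the organiser's white platter (220 mm across) on its upright turning axis, at its top, 36 mm above the desk. Axes are those of the fixed wooden base (236 mm across): its one tongue, 30 mm wide, sticks out along -x to 165 mm from the axis, roughly towards the robot
- plant_stand_grip (a point): the same point on the peg of the other turntable (same platter, base, tongue and peg, but with a cactus in a clay pot and no pens): not to be turned

How it is judged (in metres and radians):
At the end, for the whole second after the job is handed in: The organiser's platter is at rest at its click stop, the peg within 0.175 rad (10 degrees) of the tongue; the peg of the cactus turntable is within 20 mm of where it was (value of joint organiser between -0.175 and 0.175 rad and velocity of joint organiser between -0.1 and 0.1 rad/s and distance of plant_stand_grip from where it was at the start of the episode below 0.02 m); the robot touches nothing.
It fails at once if the cactus turntable is turned (its peg moves more than 20 mm) (distance of plant_stand_grip from where it was at the start of the episode above 0.02 m).
It also fails if it takes over 32 s, if anything falls off the work surface, if the arm or the gripper's body presses on something with over 40 N, if the wrist force passes 120 N, or if a joint passes its speed limit or range.

## Working session

There is one attempt and no reset: what is moved stays moved. The work goes in short steps, Python scripts to look and compute and a tool call to move; the robot and the scene stay as the last step left them, time stands still between calls to the robot, and variables do not carry over. Pictures are saved under pics/ and viewed, at most 10 in all, crops included, and the job is handed in when it is done.

Besides the shell and the picture viewer there is one more tool, called after "Request:" as name(argument=value, ...) on one line, values as JSON. drive_tool: Moves the arm, as the interface text tells. Shifts and turns lie within -1 to 1; 1 stands for 0.1 m of shift or pi/4 rad of turn. Its arguments: {"type":"object","properties":{"commands":{"type":"string"},"force":{"type":"number"}},"required":["commands"]}

```bash
mkdir -p pics; cat > h.py <<'E'
import numpy as np, cv2
from rig import *
from scipy.spatial.transform import Rotation as R
def cam(p):
    f=p["pixels"].shape[0]/2/np.tan(np.radians(p["fov_y"])/2)
    q=np.array(p["attitude"],float)
    M=R.from_quat(q[[1,2,3,0]]).as_matrix() if q.size==4 else q
    return f,M,np.array(p["position"],float)
def at_z(p,uv,z):
    f,M,c=cam(p); d=M@np.array([(uv[0]-p["cx"])/f,(uv[1]-p["cy"])/f,1]); return c+d*(z-c[2])/d[2]
def proj(p,X):
    f,M,c=cam(p); v=M.T@(np.array(X)-c); return np.array([p["cx"],p["cy"]])+f*v[:2]/v[2]
E
python3 - <<'E'
from h import *
for n in("top","side"):
    p=capture(n); cv2.imwrite(f"pics/{n}0.png",p["pixels"]); print(n,p["position"],p["attitude"])
    for k,z in(("organiser",60),("organiser_grip",130),("organiser_axis",36),("plant_stand_grip",130)):
        for b in boxes_of(p,k)[:3]: print(k,np.round(b["position"],1),round(b["confidence"],2),at_z(p,b["position"],z).round(0))
s=sense(); print(s["eef_pos"],s["ee_rot"],s["time_s"])
E
```

```text
top [471.99404084   7.99321886 817.31358947] [-0.0174654   0.71114141 -0.70103294  0.05025614]
organiser [157.5 180.2] 0.89 [580. 202.  60.]
organiser_grip [154.2 181.8] 0.79 [567. 190. 130.]
organiser_axis [157.1 188.3] 0.98 [567. 209.  36.]
plant_stand_grip [367.5 190.7] 0.65 [ 558. -183.  130.]
plant_stand_grip [156.1 186.4] 0.51 [559. 186. 130.]
side [ 356.81452549 -644.72742702  578.6329334 ] [-0.45484374  0.88130411 -0.11004023  0.06566114]
organiser [279.9 183.4] 0.69 [573. 160.  60.]
organiser_grip [280.4 180.1] 0.95 [548.  63. 130.]
organiser_axis [278.1 187.5] 0.77 [574. 180.  36.]
plant_stand_grip [335.4 312.6] 0.74 [ 534. -288.  130.]
[202.90973875 484.19441378 228.26265922] [ 2.13250140e-07  1.97083372e-01  9.80386731e-01 -4.39394965e-05] 0.5
```

View pics/top0.png

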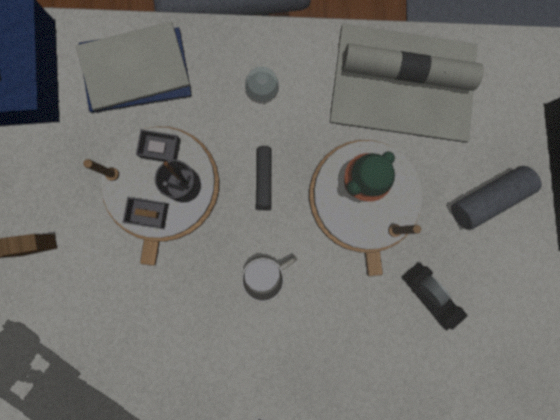

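View pics/side0.png

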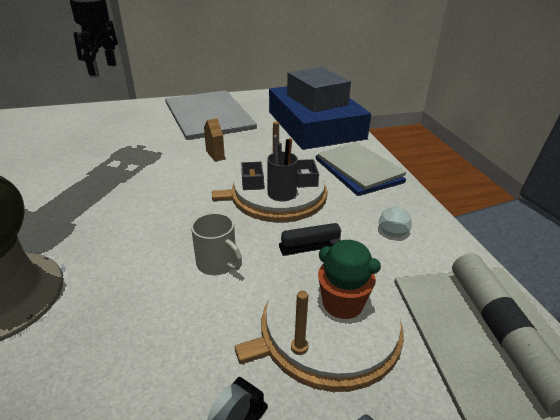

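The top view shows the organiser on the left: platter centre near (161,183), tongue tip near (149,263), and peg from base (115,175) to top (88,162). The cactus turntable is on the right. In the side view the organiser's peg is hidden behind its pen pot.

```bash
python3 - <<'E'
from h import *
p=capture("top")
c=at_z(p,(161,183),36);t=at_z(p,(149,263),20);top=at_z(p,(88.5,162.5),152);b=at_z(p,(115.5,175),36)
print(c,t,top,b,np.linalg.norm((t-c)[:2]),np.linalg.norm((top-c)[:2]),np.linalg.norm((b-c)[:2]))
a=np.arctan2(*(t-c)[1::-1]);g=np.arctan2(*(top-c)[1::-1]);print(a,g,(g-a+np.pi)%(2*np.pi)-np.pi)
im=cv2.resize(p["pixels"][100:280,60:240],None,fx=3.3,fy=3.3,interpolation=cv2.INTER_CUBIC)
im=cv2.convertScaleAbs(im,alpha=1.5)
D=lambda X,col:cv2.circle(im,tuple(int(v) for v in (proj(p,X)-[60,100])*3.3),2,col,-1)
for th in np.linspace(0,6.28,60): D(c+110*np.array([np.cos(th),np.sin(th),0]),(0,0,255))
for z in(36,130,152):
  D([*(c[:2]+88*np.array([np.cos(g),np.sin(g)])),z],(0,255,0))
D([*(c[:2]+165*np.array([np.cos(a),np.sin(a)])),20],(255,0,0))
D(c,(0,255,255))
cv2.imwrite("pics/z.png",im)
E
```

```text
[577.78302271 201.53374215  36.        ] [421.13471843 222.45879497  20.        ] [594.28922319 293.41822327 152.        ] [591.92816274 290.0663558   36.        ] 158.0397072540493 93.35530260439083 89.65549992022846
3.008798944586088 1.3930513503386446 -1.6157475942474435
```

View pics/z.png

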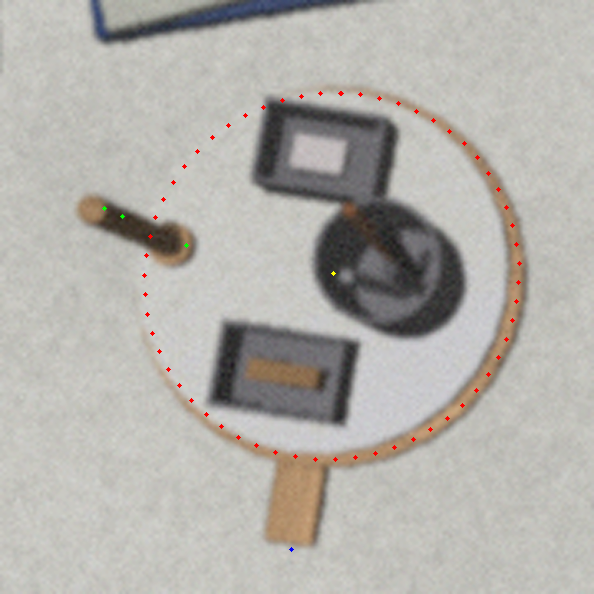

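The overlay fits to a few mm. Centre is about (578,204), peg about (593,294), and the turn is about -1.62 rad. I'll close the fingers tangentially (closing line at yaw about -0.16) and move above the peg first.

Request:
drive_tool(commands="0.244 -0.119 0 0 0 -0.107 100; 0.244 -0.119 0 0 0 -0.107 100; 0.244 -0.119 0 0 0 -0.107 100; 0.244 -0.119 0 0 0 -0.107 100; 0.244 -0.119 0 0 0 -0.107 100; 0.244 -0.119 0 0 0 -0.107 100; 0.244 -0.119 0 0 0 -0.107 100; 0.244 -0.119 0 0 0 -0.107 100; 0.244 -0.119 0 0 0 -0.107 100; 0.244 -0.119 0 0 0 -0.107 100; 0.244 -0.119 0 0 0 -0.107 100; 0.244 -0.119 0 0 0 -0.107 100; 0.244 -0.119 0 0 0 -0.107 100; 0.244 -0.119 0 0 0 -0.107 100; 0.244 -0.119 0 0 0 -0.107 100; 0.244 -0.119 0 0 0 -0.107 100; 0 0 0 0 0 0 100; 0 0 0 0 0 0 100", force=30)

```text
time_s: 2.05
eef_pos: [594.0, 293.0, 227.5]
ee_rot: [-0.0, 0.765, 0.644, -0.0]
force: [-0.6, -0.2, -1.2]
grip_width: 1.0
grip_force: 0.0
```

```bash
python3 - <<'E'
from h import *
s=sense();print(s["eef_pos"],s["ee_rot"],s["joints"],s["time_s"])
p=capture("side"); im=p["pixels"].copy()
for z in(36,152): cv2.circle(im,tuple(int(v) for v in proj(p,[593,294,z])),2,(0,255,0),-1)
cv2.imwrite("pics/s1.png",cv2.resize(im[0:240,150:400],None,fx=2.4,fy=2.4))
E
```

```text
[593.98732935 293.01803914 227.49775062] [-2.46755409e-04  7.65170326e-01  6.43827726e-01 -4.12457616e-04] [2.81725276e-01 6.31257527e-01 1.01745032e+00 1.16729791e-04
 1.49383901e+00 4.53531877e-01] 2.05
```

View pics/s1.png

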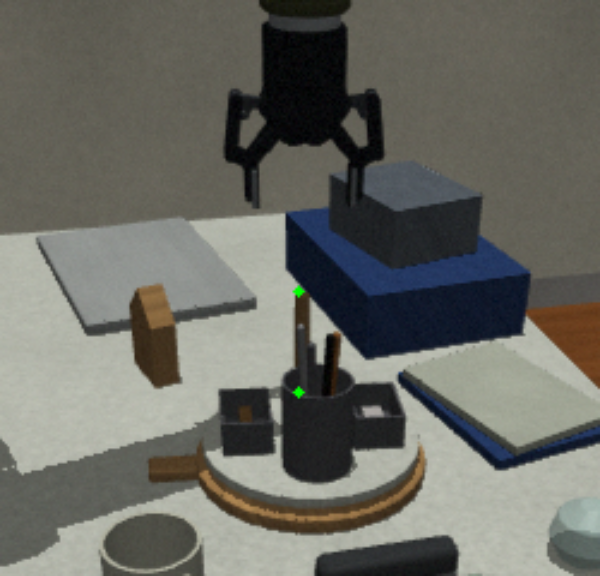

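The peg top sits directly below the gripper, near (302,292) in the crop, so my estimate is within about 2 mm. Descend and close.

Request:
drive_tool(commands="0 0 -0.195 0 0 0 100; 0 0 -0.195 0 0 0 100; 0 0 -0.195 0 0 0 100; 0 0 -0.195 0 0 0 100; 0 0 -0.195 0 0 0 100; 0 0 0 0 0 0 100; 0 0 0 0 0 0 60; 0 0 0 0 0 0 30; 0 0 0 0 0 0 0; 0 0 0 0 0 0 0; 0 0 0 0 0 0 0; 0 0 0 0 0 0 0; 0 0 0 0 0 0 0; 0 0 0 0 0 0 0; 0 0 0 0 0 0 0; 0 0 0 0 0 0 0", force=30)

```text
time_s: 3.43
eef_pos: [593.6, 293.9, 131.5]
ee_rot: [0.0, 0.765, 0.644, 0.001]
force: [-0.3, -0.2, 6.5]
grip_width: 0.171
grip_force: 29.4
```

```bash
python3 - <<'E'
import numpy as np
from h import *
s=sense();print(s["eef_pos"],s["ee_rot"],s["force"],s["grip_width"])
P=np.array(s["eef_pos"][:2]);c=np.array([578,204.5]);d=P-c;a0=np.arctan2(d[1],d[0]);print(a0,np.hypot(*d))
a1=3.029;n=20;th=np.linspace(a0,a1,n+1)
q=c+88*np.c_[np.cos(th),np.sin(th)];q[0]=P
print(np.round(np.diff(q,axis=0)/100,3).tolist(),(a1-a0)/n/(np.pi/4))
E
```

```text
[593.60106371 293.89644881 131.52766981] [2.58065806e-04 7.64771129e-01 6.44301727e-01 5.81802400e-04] [-0.34360958 -0.17482687  6.47637163] 0.17057066194162387
1.3980208265515954 90.74755230407622
[[-0.076, -0.018], [-0.072, 0.004], [-0.072, -0.002], [-0.071, -0.008], [-0.07, -0.014], [-0.069, -0.02], [-0.067, -0.025], [-0.065, -0.03], [-0.062, -0.036], [-0.059, -0.041], [-0.056, -0.045], [-0.052, -0.05], [-0.048, -0.054], [-0.043, -0.057], [-0.038, -0.061], [-0.033, -0.064], [-0.028, -0.066], [-0.022, -0.068], [-0.017, -0.07], [-0.011, -0.071]] 0.10383135901369893
```

Request:
drive_tool(commands="-0.074 0.005 0 0 0 0.104 0; -0.072 0.000 0 0 0 0.104 0; -0.072 -0.006 0 0 0 0.104 0; -0.071 -0.011 0 0 0 0.104 0; -0.07 -0.016 0 0 0 0.104 0; -0.069 -0.022 0 0 0 0.104 0; -0.067 -0.026 0 0 0 0.104 0; -0.065 -0.031 0 0 0 0.104 0; -0.062 -0.036 0 0 0 0.104 0; -0.059 -0.041 0 0 0 0.104 0; 0 0 0 0 0 0 0")

```text
time_s: 4.35
eef_pos: [525.8, 274.2, 131.5]
ee_rot: [0.002, 0.444, 0.896, 0.0]
force: [3.7, -3.1, 3.2]
grip_width: 0.169
grip_force: 29.6
```

Request:
drive_tool(commands="-0.056 -0.045 0 0 0 0.104 0; -0.052 -0.05 0 0 0 0.104 0; -0.048 -0.054 0 0 0 0.104 0; -0.043 -0.057 0 0 0 0.104 0; -0.038 -0.061 0 0 0 0.104 0; -0.033 -0.064 0 0 0 0.104 0; -0.028 -0.066 0 0 0 0.104 0; -0.022 -0.068 0 0 0 0.104 0; -0.017 -0.07 0 0 0 0.104 0; -0.011 -0.071 0 0 0 0.104 0; 0 0 0 0 0 0 0; 0 0 0 0 0 0 0")

```text
time_s: 5.35
eef_pos: [495.0, 213.9, 131.6]
ee_rot: [0.006, 0.054, 0.999, 0.0]
force: [22.4, -2.3, -7.8]
grip_width: 0.175
grip_force: 29.7
```

```bash
python3 - <<'E'
from h import *
s=sense();print(s["eef_pos"],s["force"],s["wrist_torque"],s["joints"])
p=capture("top"); im=p["pixels"].copy()
c=np.array([578,204.5])
cv2.imwrite("pics/t2.png",cv2.convertScaleAbs(cv2.resize(im[100:300,50:250],None,fx=2.9,fy=2.9),alpha=1.4))
E
```

```text
[494.99001757 213.8607975  131.57704143] [22.39861048 -2.33652074 -7.77564439] [-0.25237004 -3.73719386 -0.03578831] [ 0.19137211  0.43223708  1.59431644 -0.00214035  1.10337209 -1.2696557 ]
```

View pics/t2.png

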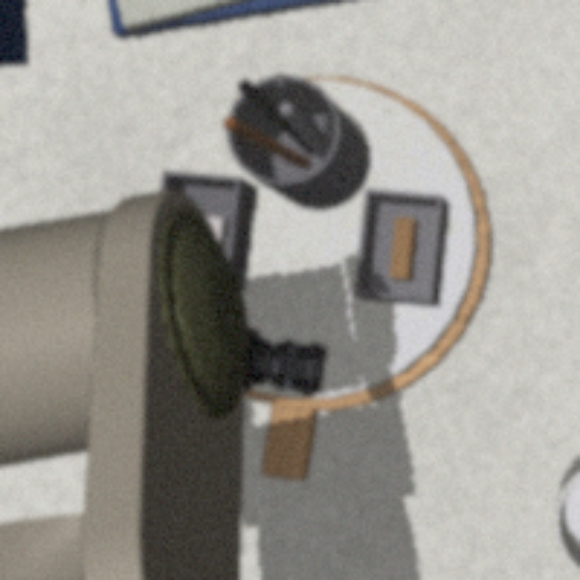

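The peg is now held beside the tongue, with a 22 N radial bias. I'll relax 4 mm in x, then release and rise.

Request:
drive_tool(commands="0.02 0 0 0 0 0 0; 0.02 0 0 0 0 0 0; 0 0 0 0 0 0 0; 0 0 0 0 0 0 0")

```text
time_s: 5.73
eef_pos: [495.2, 214.7, 131.5]
ee_rot: [0.001, 0.054, 0.999, 0.0]
force: [2.1, -1.2, 5.5]
grip_width: 0.168
grip_force: 31.0
```

Request:
drive_tool(commands="0 0 0 0 0 0 40; 0 0 0 0 0 0 80; 0 0 0 0 0 0 100; 0 0 0 0 0 0 100; 0 0 0 0 0 0 100; 0 0 0 0 0 0 100; 0 0 0 0 0 0 100; 0 0 0.2 0 0 0 100; 0 0 0.2 0 0 0 100; 0 0 0.2 0 0 0 100; 0 0 0.2 0 0 0 100; 0 0 0.2 0 0 0 100; -0.25 0.1 0 0 0 0 100; -0.25 0.1 0 0 0 0 100; -0.25 0.1 0 0 0 0 100; -0.25 0.1 0 0 0 0 100; -0.25 0.1 0 0 0 0 100; -0.25 0.1 0 0 0 0 100; 0 0 0 0 0 0 100; 0 0 0 0 0 0 100")

```text
time_s: 7.4
eef_pos: [343.9, 275.2, 231.1]
ee_rot: [0.0, 0.053, 0.999, 0.0]
force: [-0.2, 0.3, 0.4]
grip_width: 1.002
grip_force: 0.0
```

```bash
python3 - <<'E'
from h import *
s=sense();print(s["eef_pos"],s["force"],s["time_s"])
p=capture("top"); im=p["pixels"].copy()
cv2.imwrite("pics/t3.png",cv2.convertScaleAbs(cv2.resize(im[100:300,50:250],None,fx=2.9,fy=2.9),alpha=1.4))
E
```

```text
[343.86797459 275.16598943 231.13575673] [-0.21788602  0.33496951  0.41668231] 7.4
```

View pics/t3.png

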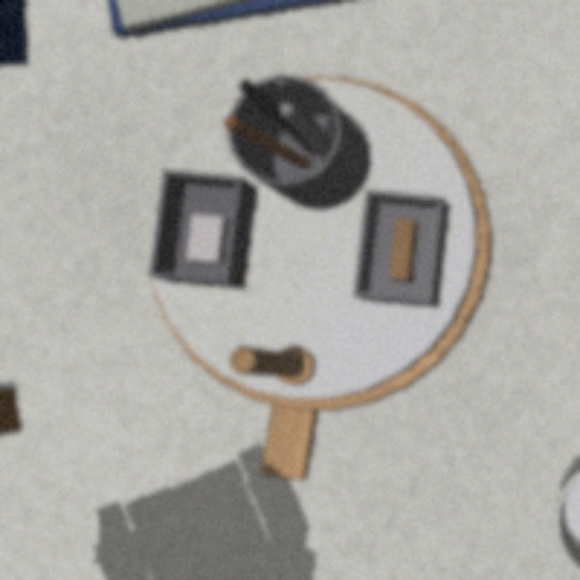

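The image shows the peg base at (296,364), on the line of the tongue from (294,405) to (286,478). The peg is aligned to about 0.02 rad, and the gripper is clear.

```bash
python3 -c "from rig import *; print(finish_job())"
```

```text
the job is handed in; nothing more can be done
None
```

The organiser is turned until its peg lines up with the tongue (about 0.02 rad off in the last picture), the gripper has let go and is clear, the cactus turntable was not touched, and the job is handed in; no verdict came back.

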